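# Seat the round-bottomed work stand level in its ring

### The arm

A 6-joint arm with a two-finger parallel gripper is mounted at the origin on a cart in front of the work surface, level with it; the furniture and walls round the work are solid. World frame = base frame: x ahead of the robot, y to its left, z up, the work surface at z = 0. Lengths are in m, angles in rad, forces in N, time in s.
With the tool pointing down it reaches from about 0.4 to 0.825 m from the base axis. Payload 7 kg.
Tool frame: the origin (TCP) lies midway between the tips of the shut fingers; the grasp point (between the pads) lies 19 mm behind it; z points along the fingers, y is the line along which they close (so a half turn about z gives the same grasp; the last joint's range is limited). The gripper opens to 88 mm and grips with 3 to 60 N. Pads are 19 mm wide; open, the fingers measure 130 mm over their backs; the gripper's body (78 mm by 193 mm) begins 47 mm behind the grasp point.
Start: joints at [-1.061, 0.359, 0.012, 0, -1.224, -0.288], TCP at [0.148, -0.658, 0.187] pointing down, gripper open.
Joint ranges: [-3.07, 3.07], [-1.43, 2.12], [-1.02, 1.25], [-3.03, 1.67], [-3.05, -0], [-3.03, 3.03]. Speed limits (rad/s): [2.39, 2.39, 3.01, 3.14, 3.14, 3.14].

### API

Orientations are given as [roll, pitch, yaw] about the fixed x, y, z axes, in that order (R = Rz(yaw) Ry(pitch) Rx(roll)).
In Python, from station import arm, grab_frame, camera_params, spot_in gives the robot as it stands.
- The arm moves only by the shell command python3 -m jog 'ROWS' [FORCE]. ROWS is JSON, a list that holds one entry, the list of rows, each a list of 7 numbers: the shift along the tool's x, y, z in mm, then the turn, a rotation vector about the tool's x, y, z in rad, then the finger opening in mm, from 0 to 87.6. In form: [[[x, y, z, wx, wy, wz, fingers], ...]]. A call has 1 to 20 rows; each row is the pose to reach, as a shift and turn from the pose commanded when the call began, along the tool's axes at that moment; what a row does not reach only later rows make up. A row lasts 1/8 s, in which the tool goes at most 62.5 mm and 10.7 degrees, less where a joint would pass 70% of its speed; a pose out of reach is approached as far as the arm can. A call with a gripper value outside its range is refused whole. The fingers move at their own pace and stop on an object; FORCE is the grip in N (left out, the last holds). Time passes only in rows, so rows that repeat a pose let the fingers close. It gives the time, the measured TCP pose, the force, the opening and the grip force at its end, in the units of the state.
- arm.get_state(): the state, without advancing time (a new reading comes with each control period).
- grab_frame(name): name is "scene" or "top" or "wrist"; returns (picture, depth): 420x560x3 uint8, blue, green, red; 420x560 float32, m along the optical axis (not along the pixel's ray), 0 where there is no reading.
- camera_params(name): a dict with "mtx" (3x3 intrinsics, pixels), "R" (3x3) and "t" (3): a world point X has camera coordinates R X + t. Camera axes: x right, y down, z forward; pixel columns grow to the right and rows downward; lengths in m; the calibration is good to about 2 mm. A picture is of the moment at which its call begins: read the wrist's pose just before it. camera_params takes no time and is no camera call; for the wrist camera it gives the pose at the moment of the call.
- arm.job_done(): hands the job in; it is judged then, once.
Trained networks look in the newest picture that a camera, given by its name, has taken for a name from the list of things; names that differ only in an ending like _2 or _b are one class to them, and where a whole thing is asked for, a point or a joint stands for the part that bears it (a point fixed in the world has none). Each returns a list of dicts, best first, with "confidence" (0 to 1); they miss things now and then, are a little off and sometimes report something else, mostly with a low value. They report only what shows in the picture. A call takes as long as a camera call. They do not tell look-alikes from the thing itself.
- spot_in(query, camera): "uv" ([column, row] in pixels, amid what is visible of it).
The state is a dict: "t": time; "q": joint angles; "qd": joint speeds; "joint_efforts": joint torques, N m; "eef_pos": TCP position; "ee_rot": TCP orientation; "force": force on the tool from outside, world axes, zero at the start; "moment": the same for the moment, N m; "width": finger opening in m; "gripper_force": force on a finger pad.
Only numpy, scipy, OpenCV 4.12 (cv2) and the standard library are available. Lean on these libraries where they do the work, as an engineer would, in place of code of your own. Each camera call takes 0.05 s, during which the arm holds its last target. There are 200 camera calls.

### The job

Take the black heatsink off the steel ring with the black skirt and lay it flat on the blue notebook, and set the round-bottomed work stand in the ring, properly seated, with its flat top level; it is too wide to grip, so push it up the skirt into the ring and tip it level. Leave the transformer, mug, torch, solder reel and relay where they are.

Things in the scene. Friction and masses are not known exactly. Their poses are not given: they have to be found in the camera images.
- ring_top (a point): Ring support fixed to the bench: a round steel bar 10 mm thick bent to a ring, 70 mm outside and 50 mm inside diameter, lying flat, 10 mm high, open inside down to the bench, with a black rubber skirt round it that slopes from the ring down to the bench at 138 mm diameter (a ramp of 13 degrees). This point is on the ring's axis at the height of its top; z up. It stands left or right of the middle.
- stand_top (a point): Round-bottomed work stand, loose, 0.36 to 0.54 kg, 110 mm diameter, 52 mm high: a blue bowl-shaped foot (part of a ball of 65 mm radius, up to 30 mm height), above it an upright metal band of 110 mm diameter (height 30 to 52 mm), and a flat top with a black rubber face. This point is the middle of the top face, 52 mm above the bench at the start; z = the stand's axis, straight up when level.
- stand: The same stand; origin at the lowest point of its round foot, z along its axis. The centre of its round foot is 65 mm above this, 13 mm above the top face. On the flat bench it rocks and rights itself; pushed on its band it slides. Seated level in the ring its lowest point is 3 mm and its top face 55 mm above the bench. In the ring friction can hold it tilted; pressing down on the high side of the top levels it.
- heatsink_centre (a point): Black finned heatsink, loose, 34 mm wide (x), 118 mm long (y), 28 mm high (z), 0.11 kg; at the start it lies across the ring, on its top. This point is its centre, half-way up (14 mm above its flat underside). Grip it across the 34 mm.
- notebook_top (a point): Closed dark blue notebook, fixed, 146 mm by 208 mm, lying flat, its long side roughly across the view (roughly along world y). This point is on its upper face near its middle, 11 mm above the bench; its x axis runs along the 208 mm side, its y axis along the 146 mm side.
- transformer: Small grey laminated transformer with an orange coil, loose, 58 mm long (y), 30 mm wide (x), 35 mm high; stands between the stand and the ring, often in the straight way. Origin at the centre of its underside.
- mug: White dotted mug, loose, 78 mm wide, 114 mm with its handle, 93 mm high; leave it. Origin on its underside, under the middle of mug and handle together.
- torch: Black torch standing on its head, loose, 40 mm diameter, 143 mm high; leave it. Origin at the centre of its underside.
- solder_reel: Blue reel of solder, loose, 60 mm diameter, 44 mm high; leave it. Origin on its underside.
- relay: Blue relay block, loose, 42 by 28 by 22 mm, at the left; leave it. Origin at the centre of its underside.
Not all that is in view belongs to the job. What is shaped like the part that bears heatsink_centre but turquoise is not meant.

How it is judged:
By the outcome, as a careful person would: the job done as asked, in the order asked, and still so for the second after the job is handed in, with the robot touching nothing.
It also fails if it takes over 72 s, if anything falls off the work surface, if the arm or the gripper's body presses on something with over 40 N, if the wrist force passes 120 N, or if a joint passes its speed limit or range.

## Working session

There is one attempt and no reset: what is moved stays moved. The work goes in short steps, Python scripts to look and compute and a shell command to move; the robot and the scene stay as the last step left them, time stands still between calls to the robot, and variables do not carry over. Pictures are saved under pics/ and viewed, at most 10 in all, crops included, and the job is handed in when it is done.

```bash
ls; mkdir -p pics
cat > h.py <<'E'
import numpy as np, cv2
from station import arm, grab_frame, camera_params, spot_in
from scipy.spatial.transform import Rotation as Ro
def world(cam, uv, d):
    c=camera_params(cam); K=np.array(c["mtx"]); p=np.linalg.inv(K)@[uv[0],uv[1],1]*d
    return np.array(c["R"]).T@(p-np.array(c["t"]))
def cloud(cam, depth):
    c=camera_params(cam); K=np.array(c["mtx"]); h,w=depth.shape
    u,v=np.meshgrid(np.arange(w),np.arange(h))
    P=np.stack([(u-K[0,2])/K[0,0]*depth,(v-K[1,2])/K[1,1]*depth,depth],-1)-np.array(c["t"])
    return P@np.array(c["R"])
E
python3 - <<'E'
from h import *
s=arm.get_state(); print({k:np.round(v,3) for k,v in s.items()})
for n in ("scene","top"):
    im,d=grab_frame(n); cv2.imwrite(f"pics/{n}0.png",im); np.save(f"pics/{n}0.npy",d)
    for q in ("ring_top","stand_top","heatsink_centre","notebook_top","transformer","mug","torch","solder_reel","relay"):
        for r in spot_in(q,n)[:2]:
            u,v=np.round(r["uv"]).astype(int); print(n,q,(u,v),round(r["confidence"],2),np.round(world(n,r["uv"],d[v,u]),3))
E
```

```text
pics
{'t': np.float64(0.0), 'q': array([-1.061,  0.359,  0.011, -0.   , -1.224, -0.288]), 'qd': array([ 0.   , -0.   , -0.   ,  0.002,  0.   ,  0.   ]), 'joint_efforts': array([ 2.0000e-03, -5.8271e+01,  2.9306e+01,  6.9970e+00,  7.0000e-03,
       -0.0000e+00]), 'eef_pos': array([ 0.148, -0.658,  0.186]), 'ee_rot': array([ 3.14, -0.  , -2.92]), 'force': array([-1.101,  0.133, -0.573]), 'moment': array([ 0.029, -0.048,  0.047]), 'gripper_force': np.float64(0.0), 'width': np.float64(0.087)}
scene ring_top (np.int64(343), np.int64(221)) 0.7 [ 0.437 -0.169  0.007]
scene stand_top (np.int64(276), np.int64(263)) 0.73 [0.486 0.233 0.053]
scene heatsink_centre (np.int64(345), np.int64(212)) 0.91 [ 0.44  -0.193  0.032]
scene heatsink_centre (np.int64(269), np.int64(194)) 0.66 [ 0.781 -0.262  0.012]
scene notebook_top (np.int64(265), np.int64(223)) 0.68 [ 0.669 -0.032  0.013]
scene transformer (np.int64(288), np.int64(233)) 0.73 [0.547 0.036 0.035]
scene mug (np.int64(231), np.int64(243)) 0.97 [0.651 0.2   0.058]
scene mug (np.int64(374), np.int64(194)) 0.41 [ 0.396 -0.403  0.026]
scene torch
[... 444 characters left out ...]
0), np.int64(281)) 0.61 [ 0.393 -0.429  0.014]
top heatsink_centre (np.int64(368), np.int64(152)) 0.84 [ 0.789 -0.263  0.023]
top heatsink_centre (np.int64(356), np.int64(264)) 0.75 [ 0.445 -0.212  0.013]
top notebook_top (np.int64(306), np.int64(191)) 0.8 [ 0.669 -0.069  0.013]
top transformer (np.int64(278), np.int64(232)) 0.54 [0.538 0.02  0.035]
top mug (np.int64(225), np.int64(187)) 0.73 [0.68  0.181 0.028]
top torch (np.int64(376), np.int64(197)) 0.54 [ 0.631 -0.263  0.092]
top solder_reel (np.int64(430), np.int64(281)) 0.58 [ 0.393 -0.429  0.014]
top solder_reel (np.int64(305), np.int64(190)) 0.51 [ 0.673 -0.064  0.011]
top relay (np.int64(144), np.int64(258)) 0.72 [0.465 0.417 0.022]
```

View pics/top0.png

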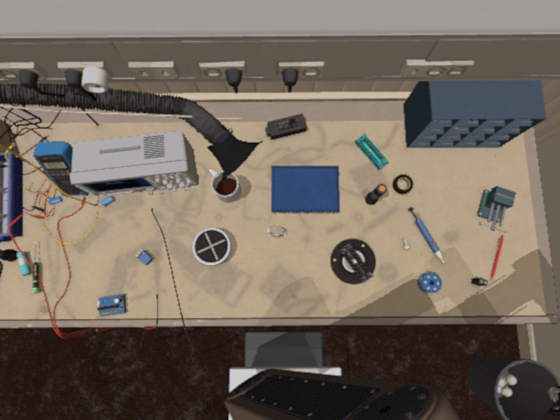

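View pics/scene0.png

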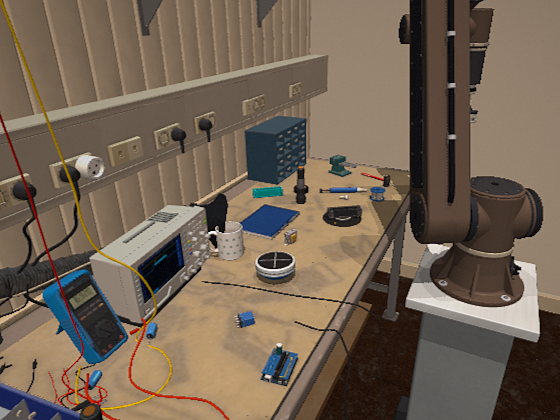

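The top view shows the stand at (211,246), the ring with the heatsink at (354,261), the notebook at (306,190), and the transformer at (277,231) between stand and ring. The turquoise look-alike is at (371,150), the torch at (376,194) and the mug at (226,185). Scene agrees. Next, the depth clouds.

```bash
cat >> h.py <<'E'
def circ(p):
    A=np.c_[2*p,np.ones(len(p))]; c=np.linalg.lstsq(A,(p**2).sum(1),rcond=None)[0]; return c[:2],np.sqrt(c[2]+c[:2]@c[:2])
E
python3 - <<'E'
from h import *
for n in ("top","scene"):
    P=cloud(n,np.load(f"pics/{n}0.npy")).reshape(-1,3)
    def near(c,r,z0,z1): return P[(np.hypot(P[:,0]-c[0],P[:,1]-c[1])<r)&(P[:,2]>z0)&(P[:,2]<z1)]
    for nm,c,r,z0,z1 in (("stand",(.497,.216),.075,.044,.06),("heatsink",(.445,-.2),.09,.022,.06),("skirt",(.445,-.2),.09,.003,.06),("nb",(.669,-.065),.16,.008,.016),("transf",(.54,.02),.05,.025,.05),("torch",(.635,-.26),.04,.08,.2),("mug",(.66,.19),.08,.08,.11)):
        q=near(c,r,z0,z1)
        if len(q)<5: print(n,nm,len(q)); continue
        h=q[:,:2].astype(np.float32); rr=cv2.minAreaRect(h); e=cv2.minEnclosingCircle(h)
        print(n,nm,len(q),"z",np.round(np.percentile(q[:,2],[5,50,95]),3),"rect",np.round(rr[0],3),np.round(rr[1],3),round(rr[2],1),"encl",np.round(e[0],3),round(e[1],3))
E
```

```text
top stand 1111 z [0.046 0.051 0.055] rect [0.497 0.215] [0.108 0.106] 89.8 encl [0.497 0.215] 0.055
top heatsink 312 z [0.024 0.036 0.041] rect [ 0.448 -0.208] [0.117 0.035] 34.9 encl [ 0.448 -0.208] 0.06
top skirt 1436 z [0.003 0.008 0.039] rect [ 0.446 -0.199] [0.175 0.173] 70.8 encl [ 0.445 -0.2  ] 0.09
top nb 2921 z [0.009 0.012 0.015] rect [ 0.691 -0.054] [0.252 0.254] 24.8 encl [ 0.668 -0.044] 0.147
top transf 115 z [0.028 0.035 0.039] rect [0.544 0.025] [0.042 0.029] 77.9 encl [0.543 0.025] 0.022
top torch 150 z [0.089 0.138 0.145] rect [ 0.643 -0.266] [0.029 0.027] 87.7 encl [ 0.643 -0.267] 0.015
top mug 202 z [0.082 0.091 0.102] rect [0.689 0.192] [0.128 0.086] 61.2 encl [0.675 0.2  ] 0.067
scene stand 695 z [0.046 0.05  0.053] rect [0.499 0.216] [0.109 0.108] 87.4 encl [0.5   0.215] 0.056
scene heatsink 269 z [0.024 0.034 0.039] rect [ 0.45 -0.21] [0.118 0.043] 36.1 encl [ 0.448 -0.208] 0.06
scene skirt 569 z [0.004 0.02  0.038] rect [ 0.449 -0.183] [0.135 0.126] 14.8 encl [ 0.447 -0.184] 0.079
scene nb 1155 z [0.009 0.011 0.014] rect [ 0.644 -0.065] [0.218 0.225] 90.0 encl [ 0.652 -0.065] 0.148
scene transf 77 z [0.026 0.033 0.037] rect [0.542 0.023] [0.049 0.025] 78.3 encl [0.542 0.024] 0.025
scene torch 124 z [0.084 0.115 0.142] rect [ 0.645 -0.264] [0.023 0.032] 25.2 encl [ 0.643 -0.265] 0.017
scene mug 365 z [0.081 0.089 0.106] rect [0.682 0.191] [0.113 0.1  ] 47.8 encl [0.68  0.199] 0.068
```

Run:
```python
from h import *
im=cv2.imread("pics/top0.png"); cv2.imwrite("pics/top0c.png",cv2.resize(im[130:310,180:400],None,fx=3.3,fy=3.3,interpolation=cv2.INTER_CUBIC))
c=camera_params("wrist"); s=arm.get_state(); R=np.array(c["R"]); cam=-R.T@np.array(c["t"])
T=Ro.from_euler("xyz",s["ee_rot"]).as_matrix()
print(np.round(T,3)); print("cam in tool",np.round(T.T@(cam-s["eef_pos"]),3),"axis in tool",np.round(T.T@R.T,2)); print(c["mtx"])
```

```text
[[-0.975 -0.22  -0.   ]
 [-0.22   0.975 -0.   ]
 [ 0.     0.    -1.   ]]
cam in tool [ 0.077 -0.001 -0.198] axis in tool [[ 0.   -0.96 -0.29]
 [ 1.    0.   -0.  ]
 [ 0.   -0.29  0.96]]
[[371.92277667   0.         285.4423359 ]
 [  0.         371.92277667 211.16264318]
 [  0.           0.           1.        ]]
```

```bash
python3 -m jog '[[[-100,95,-8,0,0,-0.1,87],[-200,190,-17,0,0,-0.2,87],[-300,280,-25,0,0,-0.3,87],[-391,373,-33,0,0,-0.39,87],[-391,373,-33,0,0,-0.39,87],[-391,373,-33,0,0,-0.39,87],[-391,373,-33,0,0,-0.39,87],[-391,373,-33,0,0,-0.39,87],[-391,373,-33,0,0,-0.39,87],[-391,373,-33,0,0,-0.39,87],[-391,373,-33,0,0,-0.39,87],[-391,373,-33,0,0,-0.39,87]]]'
cat > look.py <<'E'
import sys
from h import *
tag=sys.argv[1]; im,d=grab_frame("wrist"); cv2.imwrite(f"pics/{tag}.png",im); np.savez(f"pics/{tag}.npz",d=d,P=cloud("wrist",d))
for q in sys.argv[2:]:
    for r in spot_in(q,"wrist")[:2]:
        u,v=np.round(r["uv"]).astype(int); print(q,(u,v),round(r["confidence"],2),np.round(world("wrist",r["uv"],d[v,u]),3))
E
python3 look.py w1 heatsink_centre ring_top
```

```text
t: 2.5
eef_pos: [0.4473, -0.2093, 0.2196]
ee_rot: [3.142, -0.0, -2.531]
force: [0.9, -0.8, -1.1]
width: 0.0867
gripper_force: 0.0
heatsink_centre (np.int64(286), np.int64(169)) 0.95 [ 0.443 -0.213  0.014]
ring_top (np.int64(268), np.int64(162)) 0.95 [ 0.45  -0.232  0.008]
```

View pics/w1.png

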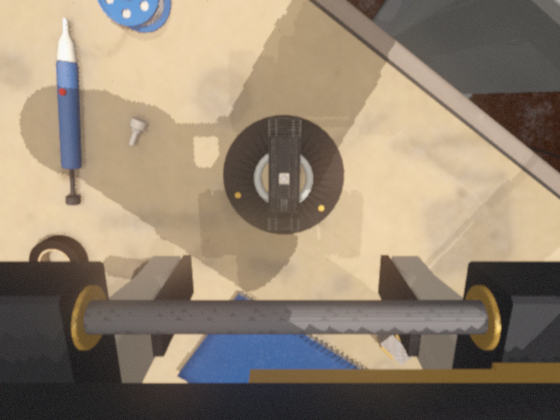

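The wrist view shows the heatsink at (285,173), aligned with the fingers, and the ring concentric at about (284,177). I'll fit both from the depth and colour.

```bash
cat > fit1.py <<'E'
from h import *
import sys
im=cv2.imread(f"pics/{sys.argv[1]}.png"); P=np.load(f"pics/{sys.argv[1]}.npz")["P"]
P=P.copy(); z=P[...,2]
r=np.hypot(P[...,0]-.446,P[...,1]+.2)
m=(r<.1)&(z>.024)&(z<.05); q=P[m]; rr=cv2.minAreaRect(q[:,:2].astype(np.float32)); print("hs",m.sum(),np.round(rr[0],4),np.round(rr[1],4),rr[2],"z",np.round(np.percentile(q[:,2],[10,50,95]),4))
g=cv2.cvtColor(im,cv2.COLOR_BGR2HSV)
dark=(g[...,2]<75)&(r<.09)
# outer skirt edge: ellipse contour
cs,_=cv2.findContours(dark.astype(np.uint8),cv2.RETR_EXTERNAL,cv2.CHAIN_APPROX_NONE); c=max(cs,key=cv2.contourArea)
uv=cv2.convexHull(c)[:,0,:].astype(float)
cp=camera_params("wrist"); Ki=np.linalg.inv(cp["mtx"]); R=np.array(cp["R"]); t=np.array(cp["t"]); C=-R.T@t
def plane(uv,h):
    D=(R.T@(Ki@np.c_[uv,np.ones(len(uv))].T)).T; return (C+D*((h-C[2])/D[:,2])[:,None])[:,:2]
print("skirt",circ(plane(uv,0.001)))
st=(g[...,2]>100)&(g[...,1]<45)&(r<.042)&(r>.02)
q=np.argwhere(st)[:,::-1].astype(float); pp=plane(q,.009); print("ring",len(pp),circ(pp), cv2.minEnclosingCircle(pp.astype(np.float32)))
print("bench z",np.median(z[(r>.08)&(r<.1)]))
E
python3 fit1.py w1; python3 -c "
from h import *
print(arm.get_state()['eef_pos'],arm.get_state()['ee_rot'],arm.get_state()['q'])"
```

```text
hs 1676 [ 0.449  -0.2118] [0.1185 0.0339] 34.417449951171875 z [0.0302 0.0381 0.0396]
skirt (array([ 0.75650954, -0.01277426]), np.float64(0.3942247662581016))
ring 6536 (array([ 0.51218031, -0.09638629]), np.float64(0.11152950630465214)) ((0.5238292813301086, -0.07288219034671783), 0.18547150492668152)
bench z 0.00075138528464427
[ 0.44739276 -0.209303    0.2196757 ] [-3.14155847e+00  8.97375817e-06 -2.53121667e+00] [-3.87601712e-02  3.48107475e-02 -3.23135760e-01  2.32810615e-05
 -1.21282201e+00 -9.21668327e-01]
```

```bash
python3 -m jog '[[[0,-3,50,0,0,0.01,70],[0,-3,100,0,0,0.01,70],[0,-3,150,0,0,0.01,70],[0,-3,180,0,0,0.01,70],[0,-3,195,0,0,0.01,70],[0,-3,203,0,0,0.01,70],[0,-3,203,0,0,0.01,70],[0,-3,203,0,0,0.01,20],[0,-3,203,0,0,0.01,20],[0,-3,203,0,0,0.01,20],[0,-3,203,0,0,0.01,20],[0,-3,203,0,0,0.01,20],[0,-3,203,0,0,0.01,20]]]' 20
```

```text
t: 4.28
eef_pos: [0.4495, -0.211, 0.0167]
ee_rot: [3.142, -0.0, -2.54]
force: [1.0, -0.1, 1.1]
width: 0.0209
gripper_force: 0.0
```

Run:
```python
from h import *
# notebook corners from top & scene: colour mask, z near .011
for n in ("top","scene"):
    im=cv2.imread(f"pics/{n}0.png"); P=cloud(n,np.load(f"pics/{n}0.npy")); g=cv2.cvtColor(im,cv2.COLOR_BGR2HSV)
    m=(g[...,0]>100)&(g[...,0]<130)&(g[...,1]>100)&(np.hypot(P[...,0]-.669,P[...,1]+.065)<.15)&(abs(P[...,2]-.012)<.008)
    m=cv2.morphologyEx(m.astype(np.uint8),cv2.MORPH_OPEN,np.ones((3,3)))>0
    q=P[m]; rr=cv2.minAreaRect(q[:,:2].astype(np.float32)); print(n,np.round(rr[0],3),np.round(rr[1],3),rr[2],np.median(q[:,2]))
```

```text
top [ 0.676 -0.065] [0.203 0.142] 89.90824127197266 0.01216359460288184
scene [ 0.677 -0.063] [0.211 0.147] 89.61956787109375 0.011351027686285198
```

```bash
python3 look.py w2
python3 - <<'E'
from h import *
im=cv2.imread("pics/w2.png"); s,d=grab_frame("scene"); s=cv2.resize(s[150:270,280:440],(560,420),interpolation=cv2.INTER_CUBIC)
a=cv2.resize(cv2.imread("pics/w1.png")[100:250,200:370],(400,353)); 
o=np.zeros((600,800,3),np.uint8); o[:300,:400]=cv2.resize(im,(400,300)); o[:300,400:]=cv2.resize(s,(400,300)); o[300:,:400]=a[:300]; 
t,d=grab_frame("top"); o[300:,400:]=cv2.resize(t[215:305,295:415],(400,300),interpolation=cv2.INTER_CUBIC)
cv2.imwrite("pics/m1.png",o); print(arm.get_state()["width"],arm.get_state()["gripper_force"])
E
```

```text
0.019880677632881975 0.0
```

View pics/m1.png

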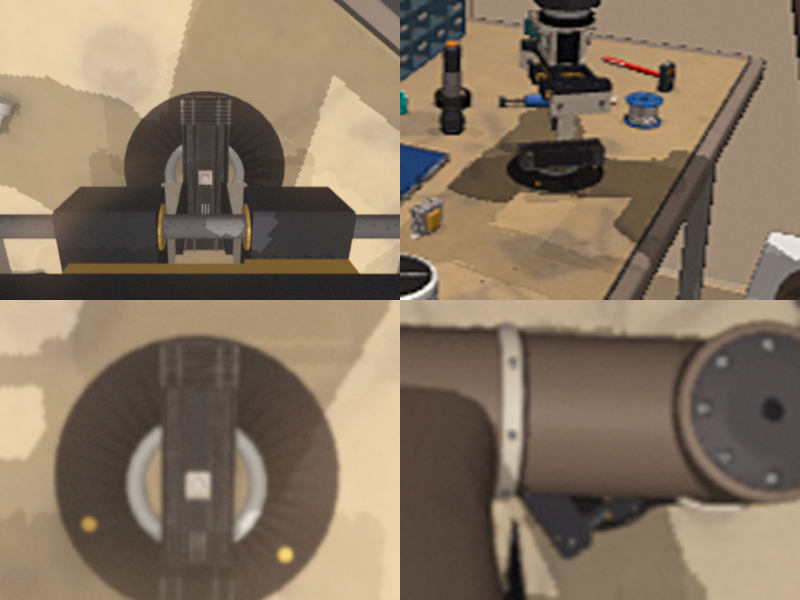

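Run:
```python
from h import *
z=np.load("pics/w2.npz"); P=z["P"]; s=arm.get_state()
T=Ro.from_euler("xyz",s["ee_rot"]).as_matrix(); L=(P-s["eef_pos"])@T*1000
for r in (170,200,230,250,262,280,300):
    print("row",r)
    for c in range(220,345,8): print(c,np.round(L[r,c]).astype(int).tolist(),end=" ")
    print()
```

```text
row 170
220 [39, -39, 13] 228 [39, -34, 13] 236 [39, -29, 12] 244 [39, -25, 10] 252 [39, -20, 11] 260 [45, -13, -20] 268 [45, -9, -21] 276 [45, -6, -20] 284 [45, -2, -20] 292 [45, 2, -19] 300 [45, 6, -19] 308 [45, 10, -21] 316 [45, 14, -22] 324 [39, 21, 12] 332 [39, 25, 11] 340 [39, 30, 12] 
row 200
220 [22, -39, 11] 228 [22, -34, 10] 236 [22, -30, 10] 244 [22, -25, 8] 252 [23, -20, 7] 260 [26, -15, -5] 268 [24, -11, 3] 276 [24, -6, 3] 284 [24, -2, 2] 292 [24, 3, 3] 300 [24, 7, 3] 308 [24, 12, 3] 316 [28, 15, -13] 324 [22, 21, 9] 332 [22, 26, 8] 340 [22, 31, 10] 
row 230
220 [4, -40, 9] 228 [4, -35, 7] 236 [5, -30, 6] 244 [5, -25, 6] 252 [1, -22, 17] 260 [11, -15, -11] 268 [6, -11, 3] 276 [6, -6, 3] 284 [6, -2, 2] 292 [7, 3, 1] 300 [6, 7, 3] 308 [6, 12, 3] 316 [13, 15, -18] 324 [1, 23, 16] 332 [78, -1, -198] 340 [4, 31, 7] 
row 250
220 [-9, -40, 9] 228 [-9, -35, 8] 236 [-7, -30, 5] 244 [-9, -26, 9] 252 [-12, -22, 16] 260 [0, -15, -13] 268 [-7, -11, 3] 276 [-6, -7, 3] 284 [-5, -2, 0] 292 [-5, 3, 0] 300 [-6, 7, 2] 308 [-6, 12, 3] 316 [4, 15, -21] 324 [-12, 23, 17] 332 [-8, 27, 7] 340 [
[... 216 characters left out ...]
, 2] 308 [-14, 12, 3] 316 [9, 12, -48] 324 [11, 16, -52] 332 [11, 19, -51] 340 [11, 22, -52] 
row 280
220 [38, -16, -121] 228 [35, -15, -115] 236 [11, -20, -69] 244 [8, -18, -63] 252 [9, -14, -65] 260 [6, -12, -59] 268 [-26, -11, 3] 276 [-25, -7, 2] 284 [-23, -2, -2] 292 [-24, 3, -1] 300 [-25, 8, 0] 308 [-26, 12, 3] 316 [9, 11, -65] 324 [7, 15, -61] 332 [12, 17, -70] 340 [33, 13, -111] 
row 300
220 [36, -15, -126] 228 [33, -14, -121] 236 [32, -13, -119] 244 [31, -11, -118] 252 [31, -9, -119] 260 [31, -7, -118] 268 [32, -5, -120] 276 [32, -3, -119] 284 [31, -1, -118] 292 [32, 1, -119] 300 [31, 3, -119] 308 [31, 5, -118] 316 [31, 6, -118] 324 [31, 8, -118] 332 [31, 10, -119] 340 [31, 12, -119]
```

Run:
```python
from h import *
im,d=grab_frame("scene"); P=cloud("scene",d)
for r in range(190,222,2): print(r,[np.round(P[r,c]*1000).astype(int).tolist() for c in (338,342,346,350,354)])
Q=np.load("pics/w1.npz")["P"]; e=np.array([.4474,-.2093,.2197]); T=Ro.from_euler("xyz",[np.pi,0,-2.531]).as_matrix(); L=(Q-e)@T*1000
for r in (260,270,290,320): print(r,[np.round(L[r,c]).astype(int).tolist() for c in (160,172,180,186,384,392,405)])
```

```text
190 [[545, -413, 12], [429, -120, 143], [418, -129, 141], [406, -134, 141], [396, -144, 139]]
192 [[547, -418, 1], [428, -119, 136], [416, -125, 136], [405, -132, 135], [395, -142, 133]]
194 [[541, -403, -1], [429, -122, 128], [416, -126, 129], [407, -139, 125], [395, -143, 126]]
196 [[535, -386, -2], [451, -190, 90], [437, -190, 93], [492, -407, -2], [476, -407, 0]]
198 [[525, -360, 1], [450, -187, 84], [436, -186, 87], [484, -384, -1], [468, -384, 2]]
200 [[520, -346, 0], [450, -187, 77], [436, -187, 79], [480, -372, -4], [464, -372, -1]]
202 [[513, -327, 0], [451, -191, 67], [437, -194, 68], [472, -348, -1], [458, -355, -1]]
204 [[507, -309, 0], [449, -187, 62], [435, -188, 64], [467, -333, -2], [455, -347, -6]]
206 [[501, -296, -2], [460, -221, 38], [447, -225, 38], [436, -237, 35], [423, -242, 36]]
208 [[470, -208, 33], [457, -213, 34], [445, -220, 33], [434, -231, 31], [416, -220, 39]]
210 [[461, -181, 39], [449, -191, 37], [438, -200, 35], [427, -211, 33], [413, -213, 35]]
212 [[460, -180, 32], [448, -189, 30], [438, -200, 28], [426, -208, 27], [413, -212, 27]]
214 [[461, -183, 23], [450, -194, 20], [437, -199, 20], [425, -206, 20], [414, -219, 16]]
216 [[460, -181, 16], [447, -187, 16], [438, -204, 10], [424, -206, 12], [413, -216, 10]]
218 [[459, -178, 10], [454, -208, -3], [432, -186, 12], [423, -202, 6], [410, -209, 6]]
220 [[454, -166, 8], [443, -176, 6], [429, -177, 9], [417, -186, 7], [405, -193, 6]]
260 [[11, -56, -50], [11, -50, -50], [10, -48, -47], [9, -45, -46], [9, 43, -46], [10, 46, -46], [11, 51, -49]]
270 [[10, -53, -58], [10, -48, -57], [10, -45, -57], [6, -44, -50], [6, 43, -48], [10, 43, -57], [11, 48, -60]]
290 [[9, -48, -72], [8, -44, -71], [2, -45, -60], [-2, -45, -52], [-3, 43, -51], [3, 43, -62], [9, 44, -73]]
320 [[29, -30, -124], [29, -27, -123], [29, -26, -123], [29, -24, -124], [29, 22, -124], [29, 24, -123], [30, 26, -124]]
```

Both cameras show the real fingertips about 44 mm above the reported TCP: tips at z≈0.060 while the TCP reads 0.017. That's why the fingers closed on air over the heatsink. I'll correct for the offset: reopen, go 42 mm lower, and close again.

```bash
python3 -m jog '[[[0,0,0,0,0,0,70],[0,0,0,0,0,0,70],[0,0,0,0,0,0,70],[0,0,0,0,0,0,70],[0,0,12,0,0,0,70],[0,0,24,0,0,0,70],[0,0,33,0,0,0,70],[0,0,38,0,0,0,70],[0,0,42,0,0,0,70],[0,0,42,0,0,0,70],[0,0,42,0,0,0,70]]]'
python3 -m jog '[[[0,0,0,0,0,0,25],[0,0,0,0,0,0,25],[0,0,0,0,0,0,25],[0,0,0,0,0,0,25],[0,0,0,0,0,0,25],[0,0,0,0,0,0,25]]]' 20
```

```text
t: 5.85
eef_pos: [0.4498, -0.2111, -0.0251]
ee_rot: [-3.141, 0.0, -2.54]
force: [0.1, -0.5, 0.4]
width: 0.0702
gripper_force: 0.0
t: 6.6
eef_pos: [0.4496, -0.211, -0.0253]
ee_rot: [-3.142, -0.0, -2.54]
force: [0.2, 0.8, 0.9]
width: 0.0329
gripper_force: 20.0
```

```bash
python3 -m jog '[[[0,0,-15,0,0,0,25],[0,0,-40,0,0,0,25],[0,0,-70,0,0,0,25],[-40,-1,-70,0,0,-0.14,25],[-80,-2,-70,0,0,-0.28,25],[-120,-3,-70,0,0,-0.42,25],[-160,-4,-70,0,0,-0.56,25],[-200,-5,-70,0,0,-0.7,25],[-240,-6,-70,0,0,-0.84,25],[-270,-7,-70,0,0,-0.96,25],[-270,-7,-70,0,0,-0.96,25],[-270,-7,-70,0,0,-0.96,25]]]'
python3 look.py w3 notebook_top heatsink_centre
```

```text
t: 8.1
eef_pos: [0.6751, -0.064, 0.0439]
ee_rot: [3.14, -0.0, -1.581]
force: [0.4, -0.6, -2.0]
width: 0.0327
gripper_force: 20.0
heatsink_centre (np.int64(286), np.int64(231)) 0.7 [ 0.676 -0.086  0.083]
```

View pics/w3.png

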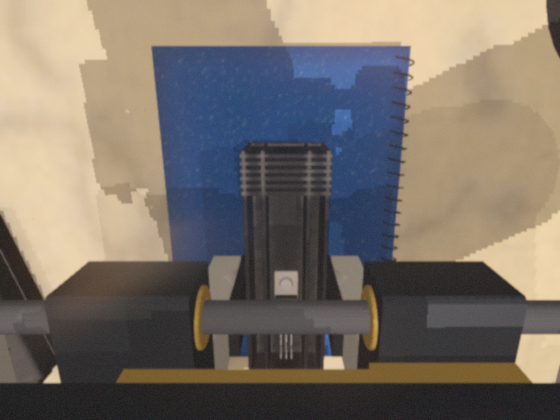

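The heatsink is held square and level over the notebook, at (286,230) in the picture. Lowering it now.

```bash
python3 -m jog '[[[0,0,30,0,0,0,25],[0,0,50,0,0,0,25],[0,0,60,0,0,0,25],[0,0,64,0,0,0,25],[0,0,67,0,0,0,25],[0,0,67,0,0,0,25],[0,0,67,0,0,0,25]]]'
python3 -m jog '[[[0,0,0,0,0,0,40],[0,0,0,0,0,0,50],[0,0,0,0,0,0,60],[0,0,0,0,0,0,60],[0,0,0,0,0,0,60]]]'
```

```text
t: 9.12
eef_pos: [0.6765, -0.0639, -0.0218]
ee_rot: [-3.141, 0.0, -1.58]
force: [0.2, 0.3, -0.7]
width: 0.033
gripper_force: 20.0
t: 9.75
eef_pos: [0.6761, -0.0639, -0.0223]
ee_rot: [-3.142, 0.0, -1.58]
force: [0.2, 0.4, -0.7]
width: 0.0601
gripper_force: 0.0
```

```bash
python3 -m jog '[[[0,0,-50,0,0,0,60],[0,0,-105,0,0,0,60],[0,0,-160,0,0,0,60],[0,55,-172,0,0,0,60],[-40,95,-172,0,0,0.05,60],[-95,115,-172,0,0,0.1,65],[-150,130,-172,0,0,0.2,70],[-205,145,-172,0,0,0.24,70],[-260,161,-172,0,0,0.24,70],[-310,161,-172,0,0,0.24,70],[-350,161,-172,0,0,0.24,70],[-350,161,-172,0,0,0.24,70],[-350,161,-172,0,0,0.24,70]]]'
python3 look.py w4 stand_top transformer
python3 - <<'E'
from h import *
P=np.load("pics/w4.npz")["P"]
def near(c,r,z0,z1): q=P[(np.hypot(P[...,0]-c[0],P[...,1]-c[1])<r)&(P[...,2]>z0)&(P[...,2]<z1)]; return q
for nm,c,r,z0,z1 in (("stand",(.497,.216),.075,.044,.06),("transf",(.543,.024),.05,.015,.05)):
    q=near(c,r,z0,z1); h=q[:,:2].astype(np.float32)
    if len(h)>5: print(nm,len(h),cv2.minEnclosingCircle(h),cv2.minAreaRect(h),np.median(q[:,2]),"min x",h[:,0].min())
s=cloud("top",grab_frame("top")[1]); n=s[(abs(s[...,0]-.676)<.07)&(abs(s[...,1]+.064)<.1)&(s[...,2]>.025)&(s[...,2]<.06)]
print("hs on nb",cv2.minAreaRect(n[:,:2].astype(np.float32)),np.percentile(n[:,2],[50,95]))
# ring from w1 (fixed)
W=np.load("pics/w1.npz"); im=cv2.imread("pics/w1.png"); ok=W["d"]>0; Q=W["P"]; r=np.hypot(Q[...,0]-.447,Q[...,1]+.203)
g=im.max(2); m=ok&(r<.055)&(Q[...,2]>.002)&(Q[...,2]<.016)&(g>110)&(im.max(2).astype(int)-im.min(2)<25)
q=Q[m][:,:2]; c,R=circ(q); print("ring",m.sum(),c,R,cv2.minEnclosingCircle(q.astype(np.float32)))
m=ok&(r<.1)&(Q[...,2]<.02)&(g<70); m=cv2.morphologyEx(m.astype(np.uint8),cv2.MORPH_OPEN,np.ones((5,5)))>0
print("skirt",cv2.minEnclosingCircle(Q[m][:,:2].astype(np.float32)))
E
```

```text
t: 11.38
eef_pos: [0.5179, 0.2873, 0.1494]
ee_rot: [3.141, -0.0, -1.819]
force: [0.0, -1.0, -0.0]
width: 0.0697
gripper_force: 0.0
stand_top (np.int64(288), np.int64(99)) 0.74 [0.498 0.21  0.052]
stand 16443 ((0.4990115463733673, 0.21152730286121368), 0.055147841572761536) ((0.4990289807319641, 0.21115273237228394), (0.10912450402975082, 0.10899040102958679), 75.1390609741211) 0.0507357296734481 min x 0.44448674
hs on nb ((0.6751640439033508, -0.06344768404960632), (0.11526329070329666, 0.03374885022640228), 89.22920989990234) [0.03645263 0.04133172]
ring 741 [ 0.45506793 -0.20830479] 0.02918236555142181 ((0.4547867178916931, -0.20826774835586548), 0.03381804749369621)
skirt ((0.0, 0.0), 0.0)
```

View pics/w4.png

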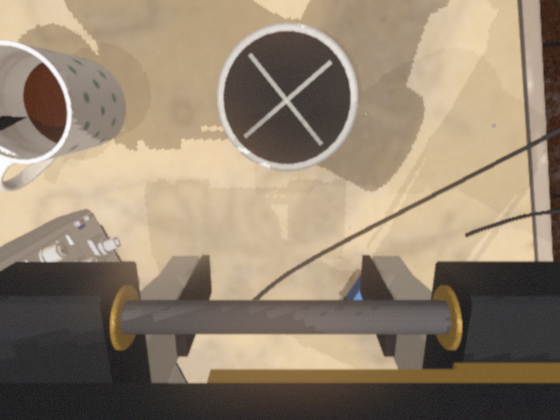

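The stand is at (288,99), in line with the fingers with the way ahead clear, and the mug and scope are well to the side. The heatsink measures flat and centred on the notebook. Next, lower behind the stand and fit the ring from the top camera.

```bash
python3 -m jog '[[[0,0,50,0,0,0,70],[0,0,100,0,0,0,70],[0,0,130,0,0,0,70],[0,0,150,0,0,0,70],[0,0,159,0,0,0,70],[0,0,159,0,0,0,70],[0,0,159,0,0,0,70]]]'
python3 - <<'E'
from h import *
im,d=grab_frame("top"); np.save("pics/top1.npy",d); cv2.imwrite("pics/top1.png",im)
cp=camera_params("top"); Ki=np.linalg.inv(cp["mtx"]); R=np.array(cp["R"]); C=-R.T@np.array(cp["t"])
def plane(uv,h):
    D=(R.T@(Ki@np.c_[uv,np.ones(len(uv))].T)).T; return (C+D*((h-C[2])/D[:,2])[:,None])[:,:2]
g=im.max(2)
for thr in (60,75,90):
    m=np.zeros_like(g); m[230:295,320:390]=g[230:295,320:390]<thr
    n,l,st,ce=cv2.connectedComponentsWithStats(m); k=1+st[1:,4].argmax(); cs,_=cv2.findContours((l==k).astype(np.uint8),cv2.RETR_EXTERNAL,cv2.CHAIN_APPROX_NONE)
    h=cv2.convexHull(max(cs,key=len))[:,0].astype(float); print(thr,st[k],"skirt",circ(plane(h,0.001)))
o=im[150:320,180:410]; cv2.imwrite("pics/top1c.png",cv2.resize(o,None,fx=3.4,fy=3.4,interpolation=cv2.INTER_CUBIC))
P=cloud("top",d); q=P[(np.hypot(P[...,0]-.543,P[...,1]-.024)<.055)&(P[...,2]>.012)]; print("tr",cv2.minAreaRect(q[:,:2].astype(np.float32)),q[:,0].min(),q[:,1].min(),q[:,1].max())
E
```

```text
t: 12.45
eef_pos: [0.5189, 0.2879, -0.0083]
ee_rot: [-3.141, 0.001, -1.82]
force: [0.2, -0.2, 0.1]
width: 0.0698
gripper_force: 0.0
60 [332 240  43  43 956] skirt (array([ 0.45418586, -0.20555424]), np.float64(0.06481462038564154))
75 [ 331  239   44   45 1021] skirt (array([ 0.45412677, -0.20535571]), np.float64(0.06560491891298444))
90 [ 331  239   44   45 1077] skirt (array([ 0.4542515 , -0.20550951]), np.float64(0.06623184458610874))
tr ((0.5433047413825989, 0.0250671599060297), (0.0416439026594162, 0.029316317290067673), 77.99114990234375) 0.5273173445133524 0.004020593491548295 0.045768537144689495
```

View pics/top1c.png

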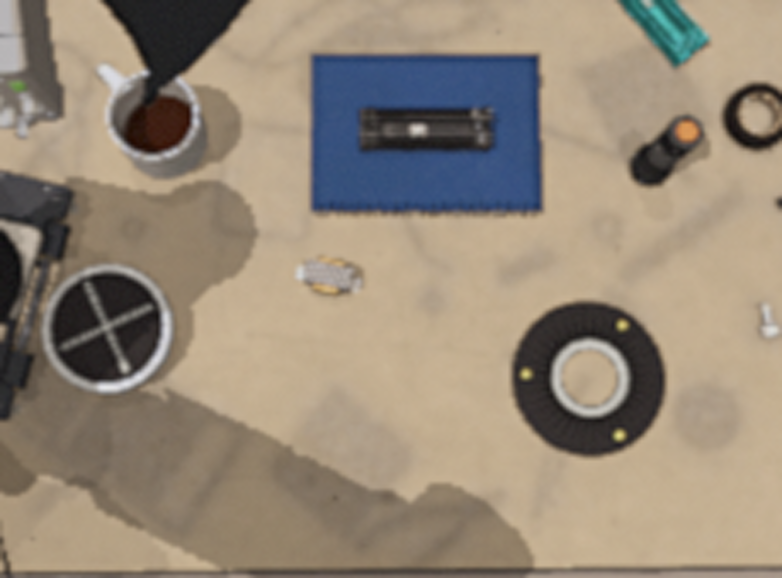

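The ring is clear at about (588,377) in the crop, i.e. (0.454,-0.207). The transformer at (330,276) sits just beside the straight line, so I'll push past it on the robot's side.

```bash
python3 -m jog '[[[12,0,0,0,0,0,70],[20,0,0,0,0,0,70],[25,0,0,0,0,0,70],[30,0,0,0,0,0,70],[37,0,0,0,0,0,70],[45,1,0,0,0,0,70],[54,1,0,0,0,0,70],[63,1,0,0,0,0,70],[72,1,0,0,0,0,70],[81,1,0,0,0,0,70],[90,1,0,0,0,0,70],[99,1,0,0,0,0,70],[105,1,0,0,0,0,70],[110,1,0,0,0,0,70]]]'
cat > st.py <<'E'
from h import *
import sys
s=arm.get_state(); im,d=grab_frame("wrist"); P=cloud("wrist",d); T=Ro.from_euler("xyz",s["ee_rot"]).as_matrix()
if len(sys.argv)>1: cv2.imwrite(f"pics/{sys.argv[1]}.png",im)
pr=s["eef_pos"]+T@[.052,0,0]
m=(d>0)&(np.hypot(P[...,0]-pr[0],P[...,1]-pr[1])<.08)&(P[...,2]>.036)&(P[...,2]<.085)&((P-s["eef_pos"])@T[:,0]>.012)
# largest planar top
q=P[m]; rng=np.random.default_rng(0); best=None
for _ in range(300):
    a=q[rng.choice(len(q),3,False)]; n=np.cross(a[1]-a[0],a[2]-a[0]); n/=np.linalg.norm(n)+1e-12
    if abs(n[2])<.7: continue
    k=abs((q-a[0])@n)<.0015
    if best is None or k.sum()>best.sum(): best=k
q=q[best]; c=q.mean(0); n=np.linalg.svd(q-c,full_matrices=False)[2][2]; n*=np.sign(n[2])
e=cv2.minEnclosingCircle(q[:,:2].astype(np.float32)); (x,y),r=e; z=c[2]-((np.array([x,y])-c[:2])@n[:2])/n[2]
print("top centre",np.round([x,y,z],4),"r",round(r,4),"normal",np.round(n,3),"tilt",round(np.degrees(np.arccos(n[2])),1),"in tool",np.round(T.T@(np.array([x,y,z])-s["eef_pos"]),4))
sc=np.array([x,y,z])+.013*n; print("ball centre",np.round(sc,4),"off ring",np.round(sc[:2]-[.4545,-.207],4),"n",len(q))
E
python3 st.py
```

```text
t: 14.25
eef_pos: [0.4901, 0.1808, -0.0093]
ee_rot: [-3.142, 0.0, -1.82]
force: [1.1, 3.2, 2.2]
width: 0.0694
gripper_force: 1.9
top centre [0.4795 0.1357 0.0508] r 0.061 normal [ 0.045 -0.042  0.998] tilt 3.5 in tool [ 0.0463 -0.0009 -0.0601]
ball centre [0.4801 0.1351 0.0637] off ring [0.0256 0.3421] n 57542
```

```bash
python3 -m jog '[[[6,0,0,0,0,0,70],[14,0,0,0,0,0,70],[24,0,0,0,0,0,70],[34,1,0,0,0,0,70],[44,1,0,0,0,0,70],[54,1,0,0,0,0,70],[64,1,0,0,0,0,70],[74,1,0,0,0,0,70],[84,2,0,0,0,0,70],[94,2,0,0,0,0,70],[104,2,0,0,0,0,70],[113,2,0,0,0,-0.04,70],[122,2,0,0,0,-0.08,70],[131,1,0,0,0,-0.12,70],[140,1,0,0,0,-0.16,70],[149,1,0,0,0,-0.2,70],[158,1,0,0,0,-0.24,70],[164,1,0,0,0,-0.265,70]]]'
python3 st.py w5
python3 - <<'E'
from h import *
d=grab_frame("top")[1]; P=cloud("top",d); q=P[(np.hypot(P[...,0]-.543,P[...,1]-.024)<.055)&(P[...,2]>.012)&(P[...,2]<.05)]; print("tr",cv2.minAreaRect(q[:,:2].astype(np.float32)))
E
```

```text
t: 16.55
eef_pos: [0.4483, 0.0218, -0.0094]
ee_rot: [3.141, -0.0, -1.554]
force: [0.4, 3.2, 2.4]
width: 0.0697
gripper_force: 1.9
top centre [ 0.4494 -0.0244  0.0508] r 0.0611 normal [ 0.055 -0.03   0.998] tilt 3.6 in tool [ 0.0462 -0.0003 -0.0602]
ball centre [ 0.4501 -0.0248  0.0638] off ring [-0.0044  0.1822] n 57752
tr ((0.0, 0.0), (0.0, 0.0), 0.0)
```

View pics/w5.png

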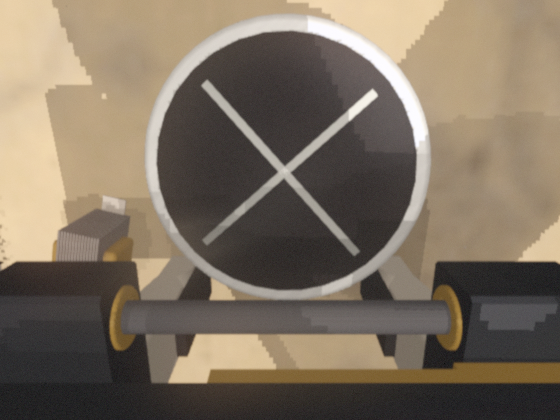

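The stand sits square in the finger cradle with its cross at (283,170). The transformer at (95,240) is untouched. Pushing on to the ramp.

```bash
python3 -m jog '[[[8,0,0,0,0,0,70],[18,-1,0,0,0,0,70],[28,-1,0,0,0,0,70],[38,-2,0,0,0,0,70],[48,-2,0,0,0,0,70],[58,-3,0,0,0,0,70],[68,-3,0,0,0,0,70],[78,-4,0,0,0,0,70],[86,-4,0,0,0,0,70],[92,-4,0,0,0,0,70],[98,-4,0,0,0,0,70],[104,-4,0,0,0,0,70],[110,-4,0,0,0,0,70],[116,-4,0,0,0,0,70],[121,-4,0,0,0,0,70],[126,-4,0,0,0,0,70]]]'
python3 st.py
```

```text
t: 18.65
eef_pos: [0.4551, -0.1035, -0.0092]
ee_rot: [-3.141, 0.0, -1.555]
force: [-0.2, 5.6, 2.2]
width: 0.0702
gripper_force: 2.8
top centre [ 0.4563 -0.1489  0.0561] r 0.0606 normal [0.049 0.099 0.994] tilt 6.3 in tool [ 0.0454 -0.0005 -0.0654]
ball centre [ 0.457  -0.1476  0.0691] off ring [0.0025 0.0594] n 61785
```

```bash
python3 -m jog '[[[5,0,0,0,0,0,70],[10,0,0,0,0,0,70],[15,1,0,0,0,0,70],[20,1,0,0,0,0,70],[25,1,0,0,0,0,70],[30,1,0,0,0,0,70],[34,1,0,0,0,0,70],[38,1,0,0,0,0,70]]]'
python3 st.py w6
```

```text
t: 19.7
eef_pos: [0.4538, -0.142, -0.0096]
ee_rot: [3.141, -0.0, -1.555]
force: [0.4, 0.5, 0.1]
width: 0.0703
gripper_force: 0.0
top centre [ 0.4532 -0.1916  0.06  ] r 0.0606 normal [ 0.004 -0.375  0.927] tilt 22.0 in tool [ 0.0496  0.0015 -0.0696]
ball centre [ 0.4532 -0.1965  0.0721] off ring [-0.0013  0.0105] n 64590
```

View pics/w6.png

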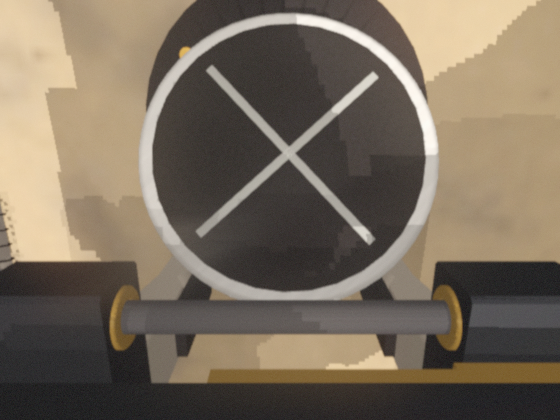

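The stand has dropped into the ring (contact force gone) but leans about 22° away, with its near side, rim (290,300), high. I'll back off, rise and look from above, and calibrate the tilt reading on the level stand in w4.

```bash
python3 -m jog '[[[-8,0,0,0,0,0,70],[-16,0,0,0,0,0,70],[-16,0,-30,0,0,0,60],[-16,0,-70,0,0,0,50],[-16,0,-110,0,0,0,40],[-16,0,-130,0,0,0,30],[0,0,-130,0,0,0,30],[0,0,-130,0,0,0,30],[0,0,-130,0,0,0,30]]]'
cat > tilt.py <<'E'
from h import *
import sys
def tilt(P,d,im,c0,tag):
    # dark face + bright band seen from above: take points near c0, RANSAC-free: iterate plane fit on points within r<.045
    c0=np.array(c0); m=(d>0)&(np.linalg.norm(P-c0,axis=-1)<.046); q=P[m]
    for _ in range(8):
        c=q.mean(0); n=np.linalg.svd(q-c,full_matrices=False)[2][2]; n*=np.sign(n[2]); r=(q-c)@n; q=q[abs(r)<max(.002,2*r.std())]
    # rim: bright pixels on plane
    D=abs((P-c)@n)<.004; g=im.max(2); b=D&(d>0)&(g>130)&(np.linalg.norm(P-c0,axis=-1)<.065)&(np.linalg.norm(P-c0,axis=-1)>.044)
    u=np.cross(n,[1,0,0]); u/=np.linalg.norm(u); v=np.cross(n,u); R=P[b]-c; cc,rr=circ(np.c_[R@u,R@v]); tc=c+cc[0]*u+cc[1]*v
    print(tag,"normal",np.round(n,3),"tilt",round(np.degrees(np.arccos(n[2])),2),"rms",round(1e3*((q-c)@n).std(),2),"top",np.round(tc,4),"rim r",round(rr,4),b.sum(),"ball",np.round(tc+.013*n,4))
if __name__=="__main__":
    c0=[float(a) for a in sys.argv[2:5]]
    if sys.argv[1]=="w4": W=np.load("pics/w4.npz"); tilt(W["P"],W["d"],cv2.imread("pics/w4.png"),c0,"w4")
    else:
        for n in sys.argv[1].split(","):
            im,d=grab_frame(n); tilt(cloud(n,d),d,im,c0,n)
E
python3 tilt.py w4 .499 .2115 .051; python3 tilt.py wrist,top .4545 -.203 .056
```

```text
t: 20.88
eef_pos: [0.4536, -0.1416, 0.1196]
ee_rot: [3.14, 0.0, -1.555]
force: [-0.5, 0.6, 0.8]
width: 0.0302
gripper_force: 0.0
w4 normal [ 0.045 -0.041  0.998] tilt 3.51 rms 0.71 top [0.4992 0.2111 0.0509] rim r 0.0516 3406 ball [0.4998 0.2106 0.0639]
wrist normal [ 0.004 -0.378  0.926] tilt 22.19 rms 0.65 top [ 0.4548 -0.2023  0.0558] rim r 0.0517 3812 ball [ 0.4548 -0.2072  0.0679]tilt.py:7: RuntimeWarning: Mean of empty slice.
  c=q.mean(0); n=np.linalg.svd(q-c,full_matrices=False)[2][2]; n*=np.sign(n[2]); r=(q-c)@n; q=q[abs(r)<max(.002,2*r.std())]
  ret = um.true_divide(
Traceback (most recent call last):
  File "tilt.py", line 17, in <module>
    im,d=grab_frame(n); tilt(cloud(n,d),d,im,c0,n)
                        ~~~~^^^^^^^^^^^^^^^^^^^^^^
  File "tilt.py", line 7, in tilt
    c=q.mean(0); n=np.linalg.svd(q-c,full_matrices=False)[2][2]; n*=np.sign(n[2]); r=(q-c)@n; q=q[abs(r)<max(.002,2*r.std())]
                   ~~~~~~~~~~~~~~~~~~~~~~~~~~~~~~~~~~~~~~~~~^^^
IndexError: index 2 is out of bounds for axis 0 with size 0
```

```bash
python3 -m jog '[[[15,0,0,0,0,0,30],[30,0,0,0,0,0,30],[30,0,40,0,0,0,30],[30,0,70,0,0,0,30],[30,0,80,0,0,0,30],[30,0,86,0,0,0,30],[30,0,89,0,0,0,30],[30,0,92,0,0,0,30],[30,0,95,0,0,0,30],[30,0,98,0,0,0,30],[30,0,101,0,0,0,30],[30,0,103,0,0,0,30],[30,0,103,0,0,0,30]]]'
python3 tilt.py wrist .4545 -.205 .055
python3 - <<'E'
from h import *
W=np.load("pics/w4.npz"); P=W["P"]; m=(W["d"]>0)&(abs(P[...,2])<.006)&(np.hypot(P[...,0]-.5,P[...,1]-.2115)>.065)&(np.hypot(P[...,0]-.5,P[...,1]-.2115)<.12)
q=P[m]; n=np.linalg.svd(q-q.mean(0),full_matrices=False)[2][2]; print("bench",n*np.sign(n[2]),q.mean(0),len(q))
E
```

```text
t: 22.6
eef_pos: [0.4561, -0.1715, 0.0187]
ee_rot: [-3.139, -0.0, -1.554]
force: [0.3, 0.5, 2.8]
width: 0.03
gripper_force: 1.4
wrist normal [ 0.    -0.084  0.996] tilt 4.83 rms 0.62 top [ 0.4555 -0.2049  0.0551] rim r 0.0516 6172 ball [ 0.4555 -0.206   0.068 ]
bench [-2.33689170e-04  6.63333672e-04  9.99999753e-01] [0.50202086 0.21936335 0.00065124] 34181
```

```bash
python3 -m jog '[[[0,0,1,0,0,0,30],[0,0,2,0,0,0,30],[0,0,3,0,0,0,30],[0,0,3,0,0,0,30]]]'
python3 tilt.py wrist .4545 -.206 .055
```

```text
t: 23.15
eef_pos: [0.4565, -0.1715, 0.016]
ee_rot: [-3.139, -0.0, -1.554]
force: [-0.4, 1.3, 11.2]
width: 0.0302
gripper_force: 5.7
wrist normal [-0.002 -0.016  1.   ] tilt 0.94 rms 0.62 top [ 0.4556 -0.2052  0.0554] rim r 0.0516 6572 ball [ 0.4556 -0.2054  0.0684]
```

```bash
python3 -m jog '[[[0,0,0.7,0,0,0,30],[0,0,0.7,0,0,0,30],[0,0,-5,0,0,0,30],[0,0,-30,0,0,0,30],[0,0,-70,0,0,0,30],[-20,0,-110,0,0,0,30],[-40,0,-130,0,0,0,30],[-40,0,-130,0,0,0,30],[-40,0,-130,0,0,0,30]]]'
python3 tilt.py wrist .4545 -.207 .055
```

```text
t: 24.32
eef_pos: [0.4535, -0.1316, 0.1438]
ee_rot: [3.14, 0.0, -1.555]
force: [1.0, 0.3, -0.6]
width: 0.03
gripper_force: 0.0
wrist normal [-0.002 -0.048  0.999] tilt 2.77 rms 0.71 top [ 0.4554 -0.2069  0.0547] rim r 0.0515 3585 ball [ 0.4554 -0.2076  0.0677]
```

```bash
python3 -m jog '[[[20,0,50,0,0,0,30],[40,0,100,0,0,0,30],[40,0,118,0,0,0,30],[40,0,124,0,0,0,30],[40,0,127,0,0,0,30],[40,0,128.5,0,0,0,30],[40,0,129.5,0,0,0,30],[40,0,130.5,0,0,0,30],[40,0,130.5,0,0,0,30]]]'
python3 tilt.py wrist .4545 -.206 .055
```

```text
t: 25.5
eef_pos: [0.4557, -0.1712, 0.0157]
ee_rot: [-3.139, -0.0, -1.554]
force: [-2.7, 2.2, 8.1]
width: 0.0302
gripper_force: 4.6
wrist normal [-0.    -0.018  1.   ] tilt 1.05 rms 0.62 top [ 0.456  -0.2066  0.055 ] rim r 0.0515 6725 ball [ 0.456  -0.2069  0.068 ]
```

```bash
python3 -m jog '[[[0,0,1,0,0,0,30],[0,0,2,0,0,0,30],[0,0,2.5,0,0,0,30],[0,0,2.5,0,0,0,30]]]'
python3 tilt.py wrist .4545 -.206 .055
python3 -m jog '[[[0,0,-2,0,0,0,30],[0,0,-10,0,0,0,30],[0,0,-40,0,0,0,30],[0,0,-80,0,0,0,30],[-20,0,-120,0,0,0,30],[-40,0,-130,0,0,0,30],[-40,0,-130,0,0,0,30],[-40,0,-130,0,0,0,30]]]'
python3 tilt.py wrist .4545 -.207 .055
```

```text
t: 26.05
eef_pos: [0.4562, -0.1714, 0.0148]
ee_rot: [-3.138, -0.001, -1.553]
force: [-8.2, 5.5, 29.1]
width: 0.0297
gripper_force: 14.1
wrist normal [0.    0.003 1.   ] tilt 0.15 rms 0.61 top [ 0.4564 -0.2068  0.0549] rim r 0.0515 6849 ball [ 0.4564 -0.2067  0.0679]
t: 27.1
eef_pos: [0.4539, -0.1316, 0.1415]
ee_rot: [3.141, 0.0, -1.554]
force: [0.4, -0.5, 0.1]
width: 0.0302
gripper_force: 0.0
wrist normal [-0.017 -0.019  1.   ] tilt 1.46 rms 0.71 top [ 0.4553 -0.2077  0.0547] rim r 0.0515 3634 ball [ 0.4551 -0.2079  0.0677]
```

```bash
python3 -m jog '[[[-30,0,-20,0,0,0,30],[-60,0,-40,0,0,0,30],[-60,0,-40,0,0,0,30],[-60,0,-40,0,0,0,30],[-60,0,-40,0,0,0,30],[-60,0,-40,0,0,0,30],[-60,0,-40,0,0,0,30],[-60,0,-40,0,0,0,30]]]'
python3 tilt.py wrist,scene .4545 -.207 .055
python3 - <<'E'
from h import *
a=grab_frame("top"); b=grab_frame("scene")
P0=cloud("scene",np.load("pics/scene0.npy")); P1=cloud("scene",b[1])
for nm,c,r,z0 in (("transf",(.543,.024),.05,.01),("torch",(.643,-.265),.04,.03),("mug",(.68,.19),.07,.03),("reel",(.393,-.42),.05,.01),("relay",(.465,.417),.05,.008)):
    for P in (P0,P1):
        q=P[(np.hypot(P[...,0]-c[0],P[...,1]-c[1])<r)&(P[...,2]>z0)]; print(nm,len(q),np.round(q.mean(0),3))
q=P1[(abs(P1[...,0]-.676)<.07)&(abs(P1[...,1]+.064)<.1)&(P1[...,2]>.025)&(P1[...,2]<.06)]; print("hs",cv2.minAreaRect(q[:,:2].astype(np.float32)),np.percentile(q[:,2],95))
o=np.vstack([b[0][150:330,180:420],]); cv2.imwrite("pics/fin.png",cv2.resize(o,(800,600),interpolation=cv2.INTER_CUBIC))
E
```

```text
t: 28.15
eef_pos: [0.4533, -0.0717, 0.1816]
ee_rot: [3.141, -0.0, -1.555]
force: [0.7, 0.5, 0.7]
width: 0.0301
gripper_force: 0.0
wrist normal [-0.018 -0.019  1.   ] tilt 1.5 rms 0.75 top [ 0.4556 -0.2071  0.0551] rim r 0.0514 2103 ball [ 0.4554 -0.2073  0.0681]
scene normal [-0.014 -0.017  1.   ] tilt 1.26 rms 0.95 top [ 0.4558 -0.2033  0.0542] rim r 0.052 45 ball [ 0.4557 -0.2035  0.0672]
transf 135 [0.542 0.031 0.026]
transf 132 [0.543 0.03  0.026]
torch 216 [ 0.643 -0.259  0.089]
torch 215 [ 0.642 -0.259  0.089]
mug 1207 [0.69  0.178 0.084]
mug 1210 [0.69  0.178 0.084]
reel 142 [ 0.389 -0.416  0.03 ]
reel 140 [ 0.389 -0.416  0.03 ]
relay 190 [0.468 0.423 0.018]
relay 191 [0.468 0.423 0.018]
hs ((0.6784383654594421, -0.06169699504971504), (0.037093907594680786, 0.12109678983688354), 1.0806658267974854) 0.04052606556373993
```

View pics/fin.png

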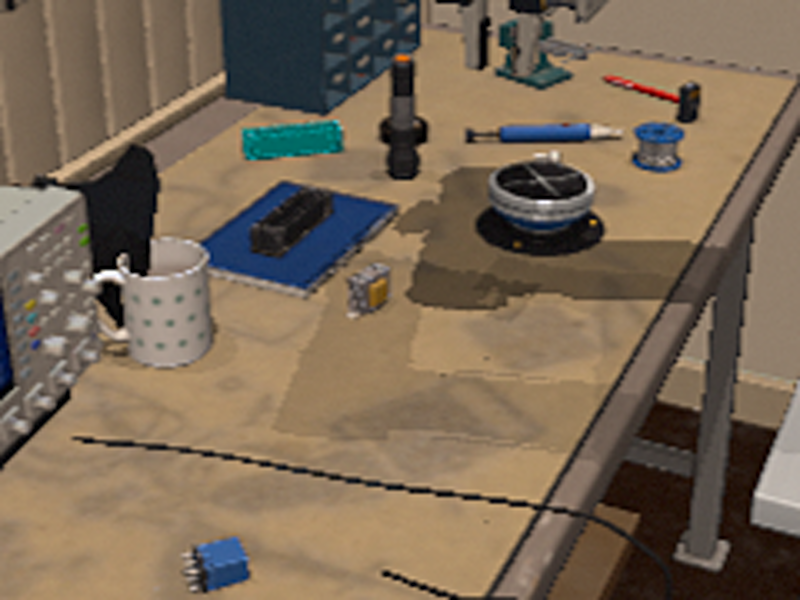

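The final view shows the heatsink flat on the notebook at (292,220) and the stand seated in the ring at (541,195). Its tilt holds steady at about 1.4°, and the other objects haven't moved. Handing in.

```bash
python3 -c "
from station import arm
print(arm.job_done())"
```

```text
the job is handed in; nothing more can be done
None
```

The job is handed in at about 28 s: the heatsink lies flat on the blue notebook, the stand is seated in the ring with its top level to about 1.5°, and the transformer, mug, torch, solder reel and relay did not move.

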